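# Fit the tee handle and wedge up the proofing press platen

## Task

Get the small ink proofing press ready for gap setting: fit the square-bored tee handle fully down on the platen's square spindle and let go of it, then push the steel wedge, thin end first, from the front into the opening under the platen's front edge until that edge has just lifted off its two rest pads, about 3 mm clear. Finish while still gripping the wedge in place, with the platen carried by the wedge alone, not by the hand; leave the other things on the bench where they are.

Things in the scene. Friction and masses are not known exactly. Their poses are not given: they have to be found in the camera images.
- press: fixed grey base plate of the press, 12 mm high, on the bench. Origin at bench level under the middle of the platen's front edge; x points from front to hinge (yaw varies 0.25 rad); plate x -120 to 160, y -65 to 65 mm. Two rest pads, 10 mm high on the plate, x 5 to 35 mm, |y| 35 to 60 mm, carry the platen's front; between them an opening 70 mm wide, 10 mm high
- platen: aluminium platen 135 x 118 x 14 mm, 0.8 kg, hinged freely at its back on an axis along y, 143 mm behind its front edge; its front rests on the pads, underside 22 mm and top 36 mm above the bench; lifted, it falls back by its weight (about 5 N at the front edge). Origin on the hinge axis, 31 mm above the bench; x points backwards
- lip (a point): middle of the lower front edge of the platen, on its underside; in the press's frame at (0, 0, 22 mm) while the platen rests on the pads, higher as it lifts
- seat (a point): centre of the round shoulder at the foot of the square spindle, where the handle's underside comes to sit: 80 mm behind the front edge, 40 mm above the bench. The steel spindle is 16 x 16 mm, rises 30 mm from here (top 3 mm narrowed to 13.5 mm), flats square to this point's x and y, z up. It stands up to 0.6 rad turned from the press and is stiff to turn (0.3 N m)
- handle: loose grey tee handle, about 0.12 kg: square hub 36 x 36 x 32 mm with an 18 x 18 mm bore right through, flats square to its x and y; two round arms, 14 mm thick, 21 mm above the underside, along x, 106 mm over the ends; its +y and -y faces are free to grip. Origin at the centre of the underside, z up along the bore. Any of the four quarter turns fits
- wedge: loose steel wedge, about 0.25 kg, 30 mm wide (y), 110 mm long (x). At the back a grip block 30 x 30 mm, 40 mm high; origin at the centre of its underside. A ramp runs along +x, 16.3 mm thick at x = 15 mm, falling evenly to 3 mm at the thin end, x = 95 mm (1 in 6). It meets the platen edge about 42 mm in; about 60 mm in gives 3 mm of lift
- nose (a point): middle of the lower edge of the wedge's thin end, 95 mm along +x from the wedge's origin
- ink_jar: bystander: amber ink jar, 56 mm across, 62 mm high; origin under its centre
- steel_cup: bystander: open steel cup, 68 mm across the rim, 70 mm high; origin under its centre
- spacer: bystander: plain flat steel block 90 x 30 x 16 mm, no slope; origin under its centre
- spatula: bystander: ink spatula about 200 mm long lying along its x; origin at the bench where the handle meets the blade
- driver: bystander: screwdriver about 180 mm long lying along its x; origin at the bench where the handle meets the blade
- weight: bystander: brass laboratory weight with a button top, 48 mm across, 54 mm high; origin under its centre
- solvent: bystander: white plastic bottle, 54 mm across, 130 mm high; origin under its centre

How it is judged:
On the way, in this order (a step that is already met when the one before it is completed fails the run):
1. the tee handle sits fully down on the square spindle and has been let go (z of handle in the frame of seat between -0.003 and 0.004 m and horizontal distance between handle and seat below 0.004 m and angle between the z axis of handle and the z axis of seat, either way round below 0.08 rad and contact force between each of the arm, the fingers and handle below 0.2 N), for 0.2 s.
2. the wedge has been pushed in under the platen's front edge and lifts it off the rest pads (x of nose in the frame of press above 0.03 m and contact force between wedge and platen above 1 N and angle between the x axis of wedge and the x axis of press, either way round below 0.3 rad and z of lip in the frame of press between 0.0235 and 0.027 m), for 0.1 s.
At the end, for the whole second after the job is handed in: Handle within 4 mm of the spindle shoulder, untouched; wedge flat, nose 30 mm or more past the platen edge, within 0.3 rad of the press direction, pressing on the platen (over 1 N), edge 1.5 to 5 mm off its pads; fingers hold the still wedge (over 1 N); arm off the platen (all of step 1 and all of step 2 and contact force between the fingers and wedge above 1 N and contact force between each of the arm, the fingers and platen below 0.3 N and linear speed of wedge below 0.01 m/s and angle between wedge's own z axis and vertical below 0.12 rad); the arm keeps its last pose, push and grip.
It fails at once if the platen lifted by the hand instead of the wedge (z of lip in the frame of press above 0.0235 m and contact force between any of the arm, the fingers and platen above 1 N).
It fails at once if a bystander moved by more than 30 mm (distance of any of ink_jar, steel_cup, spacer, spatula, driver, weight, solvent from where it was at the start of the episode above 0.03 m).
It also fails if it takes over 64 s, if anything falls off the work surface, if the arm or the gripper's body presses on something with over 40 N, if the wrist force passes 120 N, or if a joint passes its speed limit or range.

## Robot

A 7-joint arm with a two-finger parallel gripper is mounted at the origin on the work surface. World frame = base frame: x ahead of the robot, y to its left, z up, the work surface at z = 0. Lengths are in m, angles in rad, forces in N, time in s.
With the tool pointing down it reaches from about 0.425 to 0.925 m from the base axis. Payload 6.8 kg.
Tool frame: the origin (TCP) lies between the finger pads; the fingertips stand 17 mm ahead of it and the grasp point (between the pads) lies 2 mm behind it; x points along the fingers, y is the direction in which the jaws open and shut, and the axes are right-handed (so a half turn about x gives the same grasp; the last joint's range is limited). The gripper opens to 85 mm and grips with 20 to 120 N. Pads are 22 mm wide; open, the fingers measure 114 mm over their backs; the gripper's body (76 mm by 85 mm) begins 54 mm behind the grasp point. The pads swing forward as they close: fully open they stand 13 mm farther back than shut.
Start: joints at [-1.332, 0.477, 0.022, 1.555, -0.011, 1.109, -0.083], TCP at [0.229, 0.635, 0.248] pointing down, gripper open.
Joint ranges: [-2.96, 2.96], [-0.34, 2.1], [-1.41, 1.46], [0.24, 2.44], [-1.37, 4.51], [0.17, 1.92], [-2.96, 2.96]. Speed limits (rad/s): [2.39, 2.39, 3.14, 3.14, 3.14, 3.14, 3.14].

## Interface

Orientations are given as a rotation vector (axis times angle).
In Python, from bench import r gives the robot as it stands. The module is installed in compiled form; this text tells all that it offers.
- The arm moves only by the tool apply_moves, never from a script. Its argument "increments" is text: rows parted by semicolons, each of 7 numbers parted by spaces: the finger opening in mm, from 0 to 85.4, then the shift along the tool's x, y, z normalised to -1 to 1, where 1 is 100 cm, then the turn, a rotation vector about the tool's x, y, z normalised to -1 to 1, where 1 is 0.12 rad. In form: gripper x y z wx wy wz; .... A call has exactly 8 rows; each row shifts and turns the commanded pose from where the row before left it, along the tool's axes as they then stand; what a row does not reach is not made up. A row lasts 1/10 s, in which the tool goes at most 50 mm and 8.59 degrees, less where a joint would pass 70% of its speed; a pose out of reach is approached as far as the arm can. A call with a number of a shift or a turn outside -1 to 1 is refused whole. A call with a gripper value outside its range is refused whole. The fingers move at their own pace and stop on an object; "squeeze" is the grip in N (left out, the last holds). Time passes only in rows, so rows that do not move let the fingers close, or fill a call up. It gives the time, the measured TCP pose, the force and the opening at its end, in the units of the state.
- r.get_obs(): the state, without advancing time (a new reading comes with each control period).
- r.grab_frame(name): name is "scene" or "top"; returns a dict with "color" (400x640x3 uint8, blue, green, red), "fx", "fy", "cx", "cy" (pixels), "origin" and "orientation" of the camera in the world. Camera axes: x right, y up, looking along -z (the intrinsics and any distortion apply to the point x, -y, -z); pixel columns grow to the right and rows downward; lengths in m; the calibration is good to about 2 mm. A picture is of the moment at which its call begins. There is no depth.
- r.hand_in(): hands the job in, once; it reports no verdict.
The state is a dict: "clock": time; "joints": joint angles; "qvel": joint speeds; "tau": joint torques, N m; "tcp_pos": TCP position; "orientation": TCP orientation; "contact_force": force on the tool from outside, world axes, zero at the start; "moment": the same for the moment, N m; "grip_width": finger opening in m.
Only numpy, scipy, OpenCV 4.12 (cv2) and the standard library are available. Lean on these libraries where they do the work, as an engineer would, in place of code of your own. Each camera call takes 0.05 s, during which the arm holds its last target. There are 200 camera calls.

## Working session

There is one attempt and no reset: what is moved stays moved. The work goes in short steps, Python scripts to look and compute and a tool call to move; the robot and the scene stay as the last step left them, time stands still between calls to the robot, and variables do not carry over. Pictures are saved under pics/ and viewed, about 8 in all and at most 12, crops included, and the job is handed in when it is done.

Besides the shell and the picture viewer there is one more tool, called after "Emit:" as name(argument=value, ...) on one line, values as JSON. apply_moves: Moves the arm, as the interface text tells. Scaled input: -1 to 1 covers 100 cm each way for a shift and 0.12 rad each way for a turn. Its arguments: {"type":"object","properties":{"increments":{"type":"string"},"squeeze":{"type":"number"}},"required":["increments"]}

```bash
mkdir -p pics; python3 - <<'E'
from bench import r
import cv2,json
o=r.get_obs();print(o)
for n in("scene","top"):
    f=r.grab_frame(n);cv2.imwrite(f"pics/{n}0.png",f["color"])
    print(n,{k:v for k,v in f.items() if k!="color"})
E
```

```text
{'clock': 0.0, 'joints': array([-1.33207881,  0.47780248,  0.02236364,  1.55644444, -0.01151083,
        1.10930848, -0.08308656]), 'qvel': array([ 2.06378659e-03, -1.42653305e-03,  1.32807476e-03,  9.66364454e-04,
       -5.28556159e-04,  3.55043570e-05,  2.19880749e-03]), 'tau': array([ 3.69222071e-04, -5.96463454e+01,  1.60800297e+00, -2.81192833e+01,
        1.25295125e-02,  9.57864075e-03,  1.20556589e-06]), 'tcp_pos': array([0.2292692 , 0.63427455, 0.24732752]), 'orientation': array([ 0.27070283,  1.55379076, -0.27358212]), 'contact_force': array([-0.3302249 , -0.80288499,  0.0818055 ]), 'moment': array([0.02688945, 0.04472568, 0.04729788]), 'grip_width': 0.08565490711776313}
scene {'fx': 388.52650359752914, 'fy': 388.52650359752914, 'cx': 322.24643953933156, 'cy': 201.99166697323568, 'origin': array([ 1.14884812, -0.4243598 ,  0.89916864]), 'orientation': array([0.67560317, 0.34459844, 0.95216423])}
top {'fx': 482.06593009360716, 'fy': 482.06593009360716, 'cx': 323.5764005850086, 'cy': 197.48485457215347, 'origin': array([0.39988315, 0.01294601, 1.42001994]), 'orientation': array([ 0.0791543 , -0.08032277, -1.55190789])}
```

View pics/top0.png

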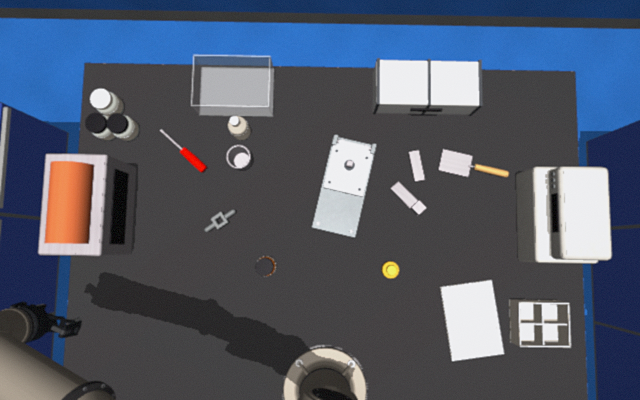

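View pics/scene0.png

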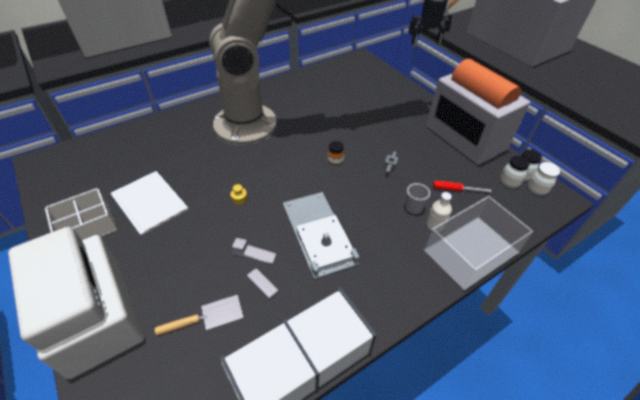

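The top view shows the handle near (220,220), the press around (345,187) with the spindle at (349,165), the wedge near (408,197) and the spacer at (416,165). Next I'll zoom in on these.

```bash
cat > h.py <<'E'
import numpy as np,cv2
from scipy.spatial.transform import Rotation as R
from bench import r
def unproj(f,u,v,z):
    d=R.from_rotvec(f["orientation"]).apply([(u-f["cx"])/f["fx"],-(v-f["cy"])/f["fy"],-1.0])
    o=f["origin"];return o+d*(z-o[2])/d[2]
def proj(f,P):
    q=R.from_rotvec(f["orientation"]).inv().apply(np.asarray(P,float)-f["origin"])
    return np.c_[f["cx"]+f["fx"]*q[...,0]/-q[...,2], f["cy"]-f["fy"]*q[...,1]/-q[...,2]]
def crop(img,u0,v0,w,h,s): return cv2.resize(img[v0:v0+h,u0:u0+w],None,fx=s,fy=s,interpolation=cv2.INTER_CUBIC)
E
python3 - <<'E'
from h import *
f=r.grab_frame("top");im=f["color"]
a=crop(im,195,200,50,40,8); b=crop(im,305,125,80,120,5);c=crop(im,385,145,50,75,6)
W=np.zeros((600,400+0+400,3),np.uint8)
W[:320,:400]=a; W[:600,400:]=b
c=crop(im,385,150,50,70,4);W[320:600,:200]=c
cv2.imwrite("pics/c1.png",W)
for n,u,v,z in[("handle",220,220,.03),("spindle",349,165,.07),("wedgeblock",419,208,.04)]:print(n,unproj(f,u,v,z))
E
```

```text
handle [0.47136085 0.31064834 0.03      ]
spindle [ 0.63157621 -0.05731705  0.07      ]
wedgeblock [ 0.51527071 -0.26141373  0.04      ]
```

View pics/c1.png

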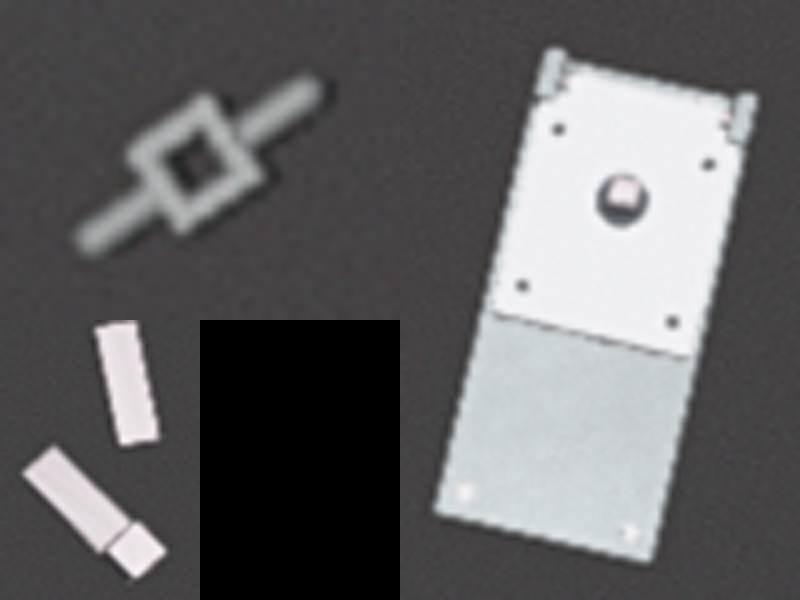

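The crop shows the handle with its arms along about 33° in the image, the press plate and platen corners, and the wedge with its thin end pointing up-left. I'll fit poses to these corners and zoom in on the spindle for its yaw.

```bash
cat >> h.py <<'E'
from scipy.optimize import least_squares
def fit(f,pix,obj,x0):
    """planar pose (x,y,yaw) of obj points from pixels"""
    obj=np.array(obj,float);pix=np.array(pix,float)
    def P(p):
        c,s=np.cos(p[2]),np.sin(p[2]);return np.c_[p[0]+c*obj[:,0]-s*obj[:,1],p[1]+s*obj[:,0]+c*obj[:,1],obj[:,2]]
    q=least_squares(lambda p:(proj(f,P(p))-pix).ravel(),x0)
    return q.x,np.sqrt(np.mean(q.fun**2))
def un(pts,u0,v0,s,U0=0,V0=0): return [((U-U0+.5)/s-.5+u0,(V-V0+.5)/s-.5+v0) for U,V in pts]
E
python3 - <<'E'
from h import *
f=r.grab_frame("top");im=f["color"]
print("handle",fit(f,un([(78,246),(325,84),(207,95),(128,155),(183,233),(265,172)],195,200,8),
 [(-.053,0,.021),(.053,0,.021),(.018,.018,.032),(-.018,.018,.032),(-.018,-.018,.032),(.018,-.018,.032)],[.47,.31,-1]))
P,e=fit(f,un([(434,512),(652,562),(492,314),(690,357)],305,125,5,400),
 [(-.12,.065,.012),(-.12,-.065,.012),(0,.059,.036),(0,-.059,.036)],[.55,-.05,-.2]);print("press",P,e)
print("wedge",fit(f,un([(137,522),(166,550),(137,578),(107,548),(55,446),(23,472)],385,150,4,0,320),
 [(.015,-.015,.04),(-.015,-.015,.04),(-.015,.015,.04),(.015,.015,.04),(.095,-.015,.003),(.095,.015,.003)],[.5,-.25,.8]))
c,s=np.cos(P[2]),np.sin(P[2]);seat=P[:2]+.08*np.array([c,s]);print("seat",seat)
a=[]
for n in("top","scene"):
    g=f if n=="top" else r.grab_frame(n)
    u,v=proj(g,[[*seat,.055]])[0].round().astype(int);print(n,u-12,v-14)
    k=crop(cv2.convertScaleAbs(g["color"],alpha=1.0),u-12,v-14,24,28,16)
    a.append(np.clip((k.astype(float)-60)*1.3,0,255))
cv2.imwrite("pics/sp.png",np.hstack(a))
E
```

```text
handle (array([ 0.47120833,  0.3130636 , -0.94644682]), np.float64(0.2851175811450388))
press [ 0.55973622 -0.04180572 -0.20950858] 0.2369548879823723
wedge (array([ 0.51814833, -0.26093612,  0.75454576]), np.float64(0.23283380644024562))
seat [ 0.63798688 -0.05844406]
top 337 150
scene 314 223[ WARN:0@0.834] global loadsave.cpp:1063 imwrite_ Unsupported depth image for selected encoder is fallbacked to CV_8U.
```

View pics/sp.png

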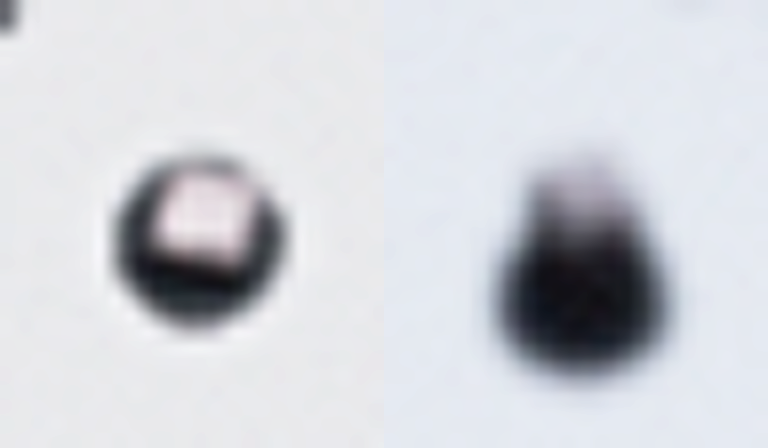

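```bash
cat >> h.py <<'E'
def plan(xyz,yaw):
    """yaw: direction of tool y in the world; tool x straight down. Picks nearer half turn."""
    o=r.get_obs();C=R.from_rotvec(o["orientation"]);best=None
    for k in(0,np.pi):
        y=np.array([np.cos(yaw+k),np.sin(yaw+k),0]);x=np.array([0,0,-1.]);T=R.from_matrix(np.c_[x,y,np.cross(x,y)])
        w=(C.inv()*T).as_rotvec()
        if best is None or np.linalg.norm(w)<np.linalg.norm(best[0]):best=w,T
    w,T=best;d=np.array(xyz)-o["tcp_pos"]
    np.set_printoptions(precision=4,suppress=True)
    print("t",o["clock"],"tcp",o["tcp_pos"],"F",o["contact_force"],"grip",o["grip_width"],"j7",o["joints"][6])
    print("turn/0.12",w/.12,"shift now-frame",C.inv().apply(d),"shift target-frame",T.inv().apply(d))
E
python3 - <<'E'
from h import *
f=r.grab_frame("top");im=f["color"][157:172,340:358].astype(np.float32)
im=cv2.resize(im,None,fx=10,fy=10,interpolation=cv2.INTER_CUBIC);g=im.min(2)
# square: light and inside the dark disc
m=(g>150).astype(np.uint8);n,l,st,ce=cv2.connectedComponentsWithStats(m)
for i in range(1,n):
    if 1000<st[i,4]<6000:
        b=cv2.boxPoints(cv2.minAreaRect(np.argwhere(l==i)[:,::-1].astype(np.float32)))
        p=un(b,340,157,10);w=np.array([unproj(f,*q,.07) for q in p]);print(w[:,:2],w.mean(0)[:2])
        d=np.diff(w,axis=0);print(np.linalg.norm(d,axis=1),[np.arctan2(*e[1::-1])%(np.pi/2)-np.pi/2 for e in d])
plan([.471,.313,.20],-.946+np.pi/2)
E
```

```text
t 0.3 tcp [0.2294 0.6347 0.248 ] F [ 0.2521  0.0868 -0.3832] grip 0.08577638199984175 j7 -0.08308661002179651
turn/0.12 [4.9932 0.002  0.0047] shift now-frame [ 0.0481 -0.2204  0.3365] shift target-frame [0.048  0.0078 0.4022]
```

```bash
python3 - <<'E'
from h import *
f=r.grab_frame("top")
s=.0077;z=.068
print(fit(f,un([(172,172),(258,185),(240,265),(152,248)],337,150,16),[(s,s,z),(s,-s,z),(-s,-s,z),(-s,s,z)],[.63,-.058,-.2]))
print("shoulder",unproj(f,*un([(198,243)],337,150,16)[0],.040))
E
```

```text
(array([ 0.6373329 , -0.05842143, -0.18871452]), np.float64(0.16027611358420973))
shoulder [ 0.637545   -0.05859687  0.04      ]
```

Emit:
apply_moves(increments="60 0 0 0 1 0 0; 60 0 0 0 1 0 0; 60 0 0 0 1 0 0; 60 0 0 0 1 0 0; 60 0 0 0 1 0 0; 60 0 0 0.05 0 0 0; 60 0 0 0.05 0 0 0; 60 0 0 0.05 0 0 0", squeeze=40)

```text
clock: 1.15
tcp_pos: [0.3178, 0.5117, 0.2482]
orientation: [0.738, 1.442, -0.738]
contact_force: [1.3, -0.2, 0.5]
grip_width: 0.0598
```

Emit:
apply_moves(increments="60 0 0 0.05 0 0 0; 60 0 0 0.05 0 0 0; 60 0 0 0.05 0 0 0; 60 0 0 0.05 0 0 0; 60 0 0.008 0.05 0 0 0; 60 0.04 0 0.002 0 0 0; 60 0.04 0 0 0 0 0; 60 0 0 0 0 0 0")

```text
clock: 1.95
tcp_pos: [0.4676, 0.3113, 0.1639]
orientation: [0.732, 1.445, -0.746]
contact_force: [-0.2, -0.8, -0.2]
grip_width: 0.0599
```

```bash
python3 - <<'E'
from h import *
plan([.4712,.313,.024],-.946+np.pi/2)
E
```

```text
t 1.95 tcp [0.4676 0.3113 0.1639] F [-0.2125 -0.8057 -0.2278] grip 0.059871033928168116 j7 0.049918318629987427
turn/0.12 [-0.012   0.0063  0.0769] shift now-frame [0.1399 0.0052 0.0006] shift target-frame [0.1399 0.0039 0.0008]
```

Emit:
apply_moves(increments="60 0.04 0.004 0.001 0 0 0.08; 60 0.04 0 0 0 0 0; 60 0.04 0 0 0 0 0; 60 0.02 0 0 0 0 0; 60 0 0 0 0 0 0; 30 0 0 0 0 0 0; 20 0 0 0 0 0 0; 20 0 0 0 0 0 0")

```text
clock: 2.75
tcp_pos: [0.4762, 0.317, 0.0306]
orientation: [0.748, 1.436, -0.728]
contact_force: [-1.0, -0.5, 7.4]
grip_width: 0.0349
```

Emit:
apply_moves(increments="20 0 0 0 0 0 0; 20 0 0 0 0 0 0; 20 -0.05 0 0 0 0 0; 20 -0.05 0 0 0 0 0; 20 -0.05 0 0 0 0 0; 20 -0.03 0 0 0 0 0; 20 0 0 0 0 0 0; 20 0 0 0 0 0 0")

```text
clock: 3.55
tcp_pos: [0.4736, 0.315, 0.2094]
orientation: [0.747, 1.437, -0.729]
contact_force: [0.1, 0.3, -3.1]
grip_width: 0.0348
```

```bash
python3 - <<'E'
from h import *
plan([.6375,-.0585,.20],-.189+np.pi/2)
plan([.6375,-.0585,.20],-.189)
f=r.grab_frame("scene");u,v=proj(f,[r.get_obs()["tcp_pos"]])[0];u,v=int(u),int(v);print(u,v)
a=crop(f["color"],u-40,v-40,80,80,5)
f=r.grab_frame("top");u,v=proj(f,[r.get_obs()["tcp_pos"]])[0];u,v=int(u),int(v);print(u,v)
cv2.imwrite("pics/g1.png",np.hstack([a,crop(f["color"],u-40,v-40,80,80,5)]))
E
```

```text
t 3.55 tcp [0.4736 0.315  0.2094] F [ 0.0914  0.2717 -3.1244] grip 0.03482062026956043 j7 0.03990241699639865
turn/0.12 [-6.3135  0.0321 -0.0959] shift now-frame [ 0.0081 -0.0854  0.3989] shift target-frame [ 0.0094 -0.3361  0.2312]
t 3.55 tcp [0.4736 0.315  0.2094] F [ 0.0914  0.2717 -3.1244] grip 0.03482062026956043 j7 0.03990241699639865
turn/0.12 [ 6.7763 -0.0453 -0.0909] shift now-frame [ 0.0081 -0.0854  0.3989] shift target-frame [0.0094 0.2312 0.3361]
400 114
203 215
```

View pics/g1.png

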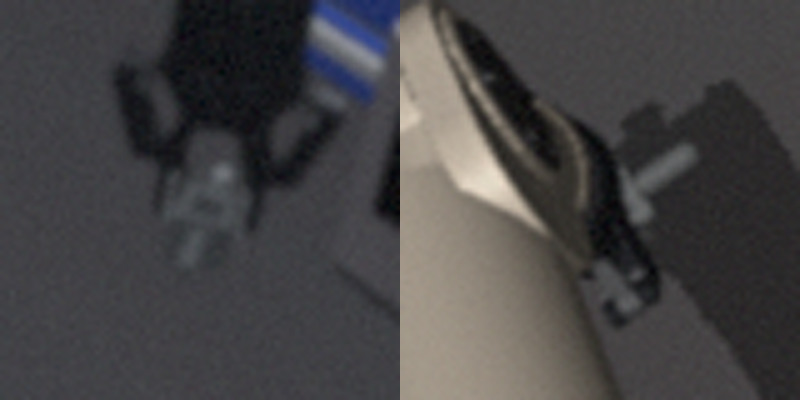

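The handle is held: in the scene crop it sits between the fingers around (205,210). I'll turn it and carry it over the spindle.

Emit:
apply_moves(increments="20 0 0 0 0.97 0 0; 20 0 0 0 0.97 0 0; 20 0 0 0 0.97 0 0; 20 0 0 0 0.97 0 0; 20 0 0 0 0.97 0 0; 20 0 0 0 0.97 0 0; 20 0 0 0 0.96 0 0; 20 0 0.025 0.036 0 0 0")

```text
clock: 4.45
tcp_pos: [0.4879, 0.2807, 0.2059]
orientation: [1.349, 1.12, -1.337]
contact_force: [0.4, -0.5, -0.5]
grip_width: 0.035
```

Emit:
apply_moves(increments="20 0 0.028 0.04 0 0 0; 20 0 0.028 0.04 0 0 0; 20 0 0.028 0.04 0 0 0; 20 0 0.028 0.04 0 0 0; 20 0 0.028 0.04 0 0 0; 20 0 0.028 0.04 0 0 0; 20 0 0.028 0.04 0 0 0; 20 0 0.01 0.02 0 0 0")

```text
clock: 5.25
tcp_pos: [0.6372, -0.0646, 0.2057]
orientation: [1.356, 1.108, -1.346]
contact_force: [-0.8, 0.4, -0.5]
grip_width: 0.0349
```

```bash
python3 - <<'E'
from h import *
plan([.6375,-.0585,.14],-.189)
E
```

```text
t 5.25 tcp [ 0.6372 -0.0646  0.2057] F [-0.7552  0.3602 -0.4875] grip 0.03490752973909462 j7 0.06745886820139832
turn/0.12 [-0.0499 -0.0269 -0.044 ] shift now-frame [ 0.0658 -0.0012 -0.0058] shift target-frame [ 0.0657 -0.0008 -0.006 ]
```

Emit:
apply_moves(increments="20 0.03 -0.001 -0.006 -0.05 -0.03 -0.04; 20 0.035 0 0 0 0 0; 20 0 0 0 0 0 0; 20 0 0 0 0 0 0; 20 0 0 0 0 0 0; 20 0 0 0 0 0 0; 20 0 0 0 0 0 0; 20 0 0 0 0 0 0")

```text
clock: 6.05
tcp_pos: [0.6379, -0.0523, 0.1434]
orientation: [1.347, 1.117, -1.339]
contact_force: [-0.1, 0.5, -1.5]
grip_width: 0.0351
```

```bash
python3 - <<'E'
from h import *
plan([.6375,-.0585,.14],-.189)
o=r.get_obs();t=o["tcp_pos"];a=[]
for n in("scene","top"):
    f=r.grab_frame(n);u,v=proj(f,[t-[0,0,.03]])[0].astype(int);print(n,u-25,v-25)
    k=crop(f["color"],u-25,v-25,50,50,8).copy()
    T=R.from_rotvec(o["orientation"])
    # predicted handle in hand: origin 30 mm below tcp, arms along tool z
    for s in(-1,1):
        p=proj(f,[t+T.apply([.0306-.021,0,s*.053])])[0];cv2.circle(k,tuple(((p-[u-25,v-25]+.5)*8).astype(int)),3,(0,0,255),-1)
    p=proj(f,[[.6375,-.0585,.07]])[0];cv2.circle(k,tuple(((p-[u-25,v-25]+.5)*8).astype(int)),3,(0,255,0),-1)
    a.append(k)
cv2.imwrite("pics/g2.png",np.hstack(a))
E
```

```text
t 6.05 tcp [ 0.6379 -0.0523  0.1434] F [-0.0785  0.521  -1.537 ] grip 0.0350721683775082 j7 0.09356392322058582
turn/0.12 [ 0.0458 -0.0319 -0.0259] shift now-frame [0.0034 0.0007 0.0062] shift target-frame [0.0034 0.0007 0.0062]
scene 303 197
top 323 135
```

View pics/g2.png

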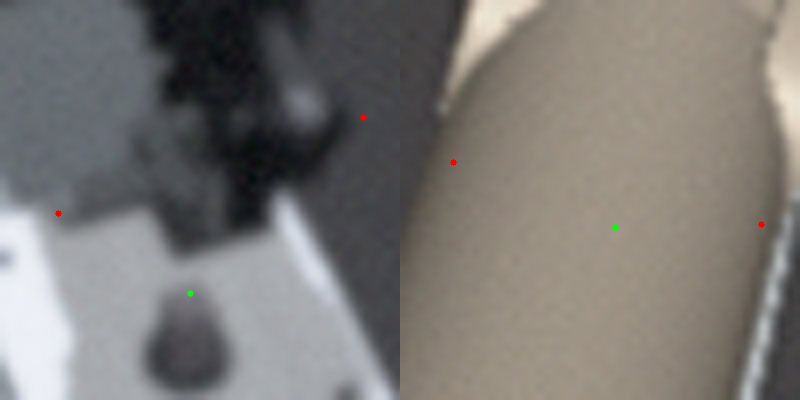

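The scene crop shows the hub's lower corner near (180,258) above the spindle, which is at about (188,320), but it is dim. The arm hides everything in the top view. I'll brighten the scene crop and overlay a wireframe.

```bash
python3 - <<'E'
from h import *
f=r.grab_frame("scene");o=r.get_obs();t=o["tcp_pos"];T=R.from_rotvec(o["orientation"]);print(t)
u0,v0=300,190
k=crop(f["color"],u0,v0,56,56,10).astype(float)
k=np.clip(255*(k/200)**.55,0,255).astype(np.uint8);k2=k.copy()
def ln(P):
    p=((proj(f,t+T.apply(P))-[u0,v0]+.5)*10).astype(np.int32);cv2.polylines(k2,[p],True,(0,0,255),1)
d=.0306;s=.018
ln(np.array([[d,a*s,b*s] for a,b in((1,1),(1,-1),(-1,-1),(-1,1))]))
ln(np.array([[d-.032,a*s,b*s] for a,b in((1,1),(1,-1),(-1,-1),(-1,1))]))
ln(np.array([[d-.021,0,.053],[d-.021,0,-.053]]))
ln(np.array([[d-.021+.007,0,.053],[d-.021-.007,0,.053]]));ln(np.array([[d-.021+.007,0,-.053],[d-.021-.007,0,-.053]]))
# spindle square at z=.07
c,sn=np.cos(-.189),np.sin(-.189);h=.008
for z in(.04,.068):
    p=[[.6375+c*a*h-sn*b*h,-.0585+sn*a*h+c*b*h,z] for a,b in((1,1),(1,-1),(-1,-1),(-1,1))]
    cv2.polylines(k2,[((proj(f,p)-[u0,v0]+.5)*10).astype(np.int32)],True,(0,200,0),1)
cv2.imwrite("pics/g3.png",np.hstack([k,k2])[:, :][:, :] if 0 else cv2.resize(np.hstack([k,k2]),(800,400)))
E
```

```text
[ 0.63766495 -0.05232243  0.14285492]
```

View pics/g3.png

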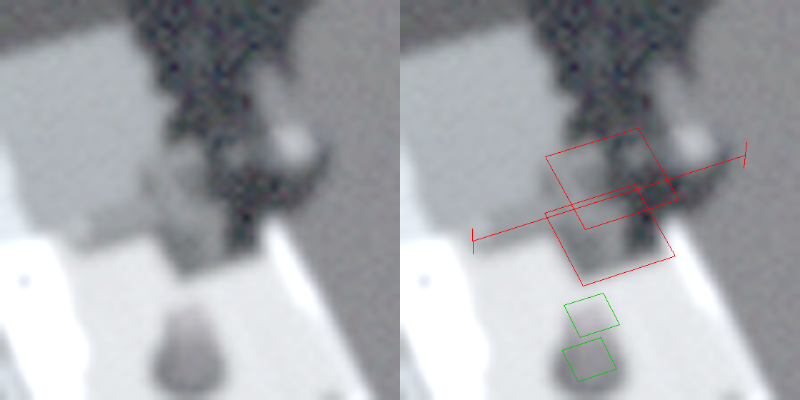

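The overlay agrees with the picture to about 1 px: the arm tip is at (75,238) and the hub's lower corner at (183,278) against (183,285) predicted. I'll align and descend gently.

Emit:
apply_moves(increments="20 0 0.0005 0.006 0.05 -0.03 -0.02; 20 0.01 0 0 0 0 0; 20 0.01 0 0 0 0 0; 20 0.01 0 0 0 0 0; 20 0 0 0 0 0 0; 20 0 0 0 0 0 0; 20 0 0 0 0 0 0; 20 0 0 0 0 0 0")

```text
clock: 7.0
tcp_pos: [0.6373, -0.0584, 0.1129]
orientation: [1.348, 1.113, -1.347]
contact_force: [-1.1, -0.0, -0.8]
grip_width: 0.0353
```

```bash
python3 - <<'E'
from h import *
plan([.6375,-.0585,.069],-.189)
E
```

```text
t 7.0 tcp [ 0.6373 -0.0584  0.1129] F [-1.1039 -0.0207 -0.7699] grip 0.03526644085865023 j7 0.11228814992604161
turn/0.12 [-0.0052  0.0005 -0.0016] shift now-frame [0.0439 0.0002 0.    ] shift target-frame [0.0439 0.0003 0.    ]
```

Well aligned. I'll go down to about 6 mm past the spindle top.

Emit:
apply_moves(increments="20 0.006 0 0 0 0 0; 20 0.006 0 0 0 0 0; 20 0.003 0 0 0 0 0; 20 0.003 0 0 0 0 0; 20 0.002 0 0 0 0 0; 20 0 0 0 0 0 0; 20 0 0 0 0 0 0; 20 0 0 0 0 0 0")

```text
clock: 7.8
tcp_pos: [0.6393, -0.0587, 0.0933]
orientation: [1.349, 1.11, -1.344]
contact_force: [6.3, -0.4, 0.9]
grip_width: 0.0349
```

Emit:
apply_moves(increments="20 0 0.002 0 0 0 0; 20 0.003 0 0 0 0 0; 20 0.003 0 0 0 0 0; 20 0.003 0 0 0 0 0; 20 0.003 0 0 0 0 0; 20 0 0 0 0 0 0; 20 0 0 0 0 0 0; 20 0 0 0 0 0 0")

```text
clock: 8.6
tcp_pos: [0.6395, -0.0589, 0.0801]
orientation: [1.347, 1.112, -1.347]
contact_force: [6.4, -0.3, -3.4]
grip_width: 0.035
```

Emit:
apply_moves(increments="20 0.003 0.001 0 0 0 0; 20 0.003 0 0 0 0 0; 20 0.003 0 0 0 0 0; 20 0.002 0 0 0 0 0; 20 0.001 0 0 0 0 0; 20 0 0 0 0 0 0; 20 0 0 0 0 0 0; 20 0 0 0 0 0 0")

```text
clock: 9.4
tcp_pos: [0.6397, -0.0589, 0.0707]
orientation: [1.348, 1.115, -1.348]
contact_force: [-3.9, 2.0, 21.1]
grip_width: 0.0354
```

Emit:
apply_moves(increments="20 -0.002 0 0 0 0 0; 60 0 0 0 0 0 0; 60 0 0 0 0 0 0; 60 0 0 0 0 0 0; 60 0 0 0 0 0 0; 60 0 0 0 0 0 0; 60 -0.01 0 0 0 0 0; 60 -0.02 0 0 0 0 0")

```text
clock: 10.2
tcp_pos: [0.6387, -0.0588, 0.0999]
orientation: [1.345, 1.116, -1.351]
contact_force: [-0.7, 0.8, -0.5]
grip_width: 0.0599
```

Emit:
apply_moves(increments="60 -0.04 0 0 0 0 0; 60 -0.05 0 0 0 0 0; 60 -0.03 0 0 0 0 0; 60 0 -0.04 0 0 0 0; 60 0 -0.04 0 0 0 0; 60 0 0 0 0 0 0; 60 0 0 0 0 0 0; 60 0 0 0 0 0 0")

```text
clock: 11.0
tcp_pos: [0.5625, -0.0439, 0.2213]
orientation: [1.348, 1.113, -1.346]
contact_force: [1.2, 0.1, 0.2]
grip_width: 0.0597
```

```bash
python3 - <<'E'
from h import *
plan([.518,-.261,.15],.755+np.pi/2)
f=r.grab_frame("scene");u0,v0=298,205
k=crop(f["color"],u0,v0,56,56,10).astype(float);k=np.clip(255*(k/255)**.7,0,255).astype(np.uint8)
c,sn=np.cos(-.189),np.sin(-.189)
def ln(P,col=(0,0,255)):
    p=[[.6375+c*a-sn*b,-.0585+sn*a+c*b,.04+z] for a,b,z in P]
    cv2.polylines(k,[((proj(f,p)-[u0,v0]+.5)*10).astype(np.int32)],True,col,1)
s=.018
for z in(0,.032):ln([(s,s,z),(s,-s,z),(-s,-s,z),(-s,s,z)])
ln([(0,.053,.021),(0,-.053,.021)])
cv2.imwrite("pics/g4.png",k)
E
```

```text
t 11.0 tcp [ 0.5625 -0.0439  0.2213] F [1.1619 0.0859 0.1817] grip 0.05967435753915109 j7 -0.0006151750908002731
turn/0.12 [ 5.2195 -0.0036 -0.0096] shift now-frame [ 0.0713 -0.0029  0.2217] shift target-frame [0.0713 0.1276 0.1812]
```

View pics/g4.png

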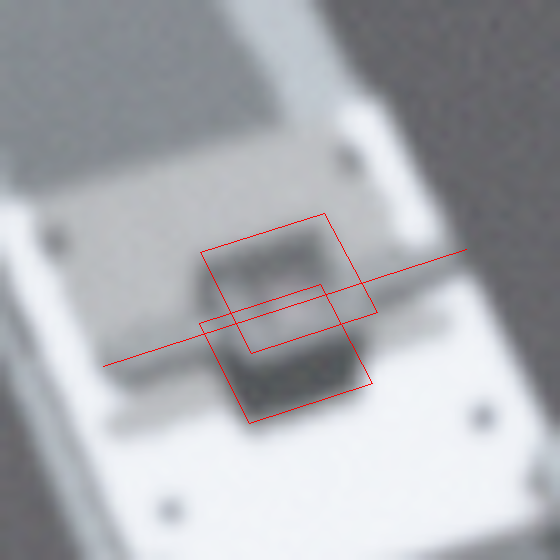

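The handle is seated: its base coincides with the drawn outline at the shoulder (lower corner (250,425)) and the arms are level. On to the wedge.

Emit:
apply_moves(increments="60 0 0 0.03 0.9 0 0; 60 0 0 0.03 0.9 0 0; 60 0 0 0.03 0.9 0 0; 60 0 0 0.03 0.9 0 0; 60 0 0 0.03 0.9 0 0; 60 0 0 0.03 0.72 0 0; 60 0 0 0 0 0 0; 60 0 0 0 0 0 0")

```text
clock: 11.85
tcp_pos: [0.4835, -0.2032, 0.2208]
orientation: [1.78, 0.704, -1.781]
contact_force: [0.1, -0.1, 0.3]
grip_width: 0.0599
```

```bash
python3 - <<'E'
from h import *
plan([.518,-.261,.12],.755+np.pi/2)
E
```

```text
t 11.85 tcp [ 0.4835 -0.2032  0.2208] F [ 0.0627 -0.099   0.3133] grip 0.05986633912068487 j7 -0.25623750835910614
turn/0.12 [-0.009   0.0048 -0.0044] shift now-frame [0.1009 0.0657 0.0143] shift target-frame [0.1008 0.0657 0.0144]
```

Emit:
apply_moves(increments="60 0.02 0.03 0.007 0 0 0; 60 0.03 0.036 0.007 0 0 0; 60 0.03 0 0 0 0 0; 60 0.02 0 0 0 0 0; 60 0 0 0 0 0 0; 60 0 0 0 0 0 0; 60 0 0 0 0 0 0; 60 0 0 0 0 0 0")

```text
clock: 12.65
tcp_pos: [0.5189, -0.2601, 0.1219]
orientation: [1.78, 0.705, -1.778]
contact_force: [-0.7, 0.1, 0.1]
grip_width: 0.0598
```

```bash
python3 - <<'E'
from h import *
plan([.518,-.261,.027],.755+np.pi/2)
E
```

```text
t 12.65 tcp [ 0.5189 -0.2601  0.1219] F [-0.7283  0.1037  0.086 ] grip 0.05975971931834907 j7 -0.038586980824246386
turn/0.12 [ 0.0052 -0.0068 -0.0138] shift now-frame [ 0.0949 -0.0001  0.0013] shift target-frame [0.0949 0.     0.0013]
```

Emit:
apply_moves(increments="60 0.03 0 0.001 0 0 0; 60 0.03 0 0 0 0 0; 60 0.025 0 0 0 0 0; 60 0.01 0 0 0 0 0; 60 0 0 0 0 0 0; 60 0 0 0 0 0 0; 60 0 0 0 0 0 0; 60 0 0 0 0 0 0")

```text
clock: 13.45
tcp_pos: [0.5178, -0.2611, 0.0268]
orientation: [1.781, 0.704, -1.779]
contact_force: [-0.1, -0.5, 0.7]
grip_width: 0.0602
```

Emit:
apply_moves(increments="20 0 0 0 0 0 0; 20 0 0 0 0 0 0; 20 0 0 0 0 0 0; 20 0 0 0 0 0 0; 20 0 0 0 0 0 0; 20 0 0 0 0 0 0; 20 0 0 0 0 0 0; 20 0 0 0 0 0 0", squeeze=80)

```text
clock: 14.25
tcp_pos: [0.5178, -0.2615, 0.0265]
orientation: [1.78, 0.704, -1.779]
contact_force: [-0.0, -0.2, 4.7]
grip_width: 0.029
```

Emit:
apply_moves(increments="20 -0.02 0 0 0 0 0; 20 -0.04 0 0 0 0 0; 20 -0.04 0 0 0 0 0; 20 0 0 0 1 0 0; 20 0 0 0 1 0 0; 20 0 0 0 1 0 0; 20 0 0 0 1 0 0; 20 0 0 0 1 0 0")

```text
clock: 15.05
tcp_pos: [0.5166, -0.2602, 0.1251]
orientation: [2.142, 0.162, -2.146]
contact_force: [0.3, 0.7, -2.9]
grip_width: 0.0287
```

Emit:
apply_moves(increments="20 0 0 0 1 0 0; 20 0 0 0 1 0 0; 20 0 0 0 1 0 0; 20 0 0 0 0 0 0; 20 0 0 0 0 0 0; 20 0 0 0 0 0 0; 20 0 0 0 0 0 0; 20 0 0 0 0 0 0")

```text
clock: 15.85
tcp_pos: [0.5171, -0.2608, 0.1257]
orientation: [-2.113, 0.217, 2.114]
contact_force: [-0.3, 0.5, -3.2]
grip_width: 0.0289
```

```bash
python3 - <<'E'
from h import *
plan([.458,-.0205,.09],-.2095+np.pi/2)
E
```

```text
t 15.85 tcp [ 0.5171 -0.2608  0.1257] F [-0.3283  0.521  -3.2299] grip 0.02894199982529846 j7 -0.8089906789786265
turn/0.12 [0.0408 0.0034 0.0006] shift now-frame [ 0.0357 -0.2233  0.1067] shift target-frame [ 0.0357 -0.2228  0.1078]
```

Emit:
apply_moves(increments="20 0 -0.037 0.018 0.04 0 0; 20 0 -0.037 0.018 0 0 0; 20 0 -0.037 0.018 0 0 0; 20 0 -0.037 0.018 0 0 0; 20 0 -0.037 0.018 0 0 0; 20 0.03 -0.038 0.018 0 0 0; 20 0 0 0 0 0 0; 20 0 0 0 0 0 0")

```text
clock: 16.65
tcp_pos: [0.4577, -0.0207, 0.0963]
orientation: [-2.111, 0.22, 2.114]
contact_force: [0.4, -0.9, -4.1]
grip_width: 0.0288
```

Emit:
apply_moves(increments="20 0.01 0 0 0 0 0; 20 0.01 0 0 0 0 0; 20 0 0 0 0 0 0; 20 0 0 0 0 0 0; 20 0 0 0 0 0 0; 20 0 0 0 0 0 0; 20 0 0 0 0 0 0; 20 0 0 0 0 0 0")

```text
clock: 17.45
tcp_pos: [0.4581, -0.0215, 0.0767]
orientation: [-2.11, 0.222, 2.111]
contact_force: [0.0, -0.1, -4.0]
grip_width: 0.0289
```

```bash
python3 - <<'E'
from h import *
plan([.458,-.0205,.0395],-.2095+np.pi/2)
a=[]
for n in("scene","top"):
    f=r.grab_frame(n);u,v=proj(f,[[.53,-.035,.02]])[0].astype(int)
    k=crop(f["color"],u-32,v-32,64,64,6).astype(float);k=np.clip(255*(k/255)**.6,0,255).astype(np.uint8)
    def ln(p,col):cv2.polylines(k,[((proj(f,p)-[u-32,v-32]+.5)*6).astype(np.int32)],True,col,1)
    o=r.get_obs();T=R.from_rotvec(o["orientation"]);t=o["tcp_pos"];fx=T.apply([0,0,1]);sg=np.sign(fx[0])
    ln([t+T.apply([.0265-(.003 if x>.05 else .0163),y,sg*x]) for x,y in((.015,.015),(.015,-.015),(.095,-.015),(.095,.015))],(0,0,255))
    c,s=np.cos(-.2095),np.sin(-.2095)
    ln([[.5597+c*x-s*y,-.0418+s*x+c*y,.036] for x,y in((0,.059),(0,-.059),(.1,-.059),(.1,.059))],(0,200,0))
    a.append(k)
cv2.imwrite("pics/w1.png",np.hstack(a))
E
```

```text
t 17.45 tcp [ 0.4581 -0.0215  0.0767] F [ 0.0191 -0.0647 -3.9941] grip 0.028895789642522422 j7 -1.1174451609580072
turn/0.12 [-0.003   0.003  -0.0004] shift now-frame [ 0.0372 -0.0009  0.0003] shift target-frame [ 0.0372 -0.0009  0.0003]
```

View pics/w1.png

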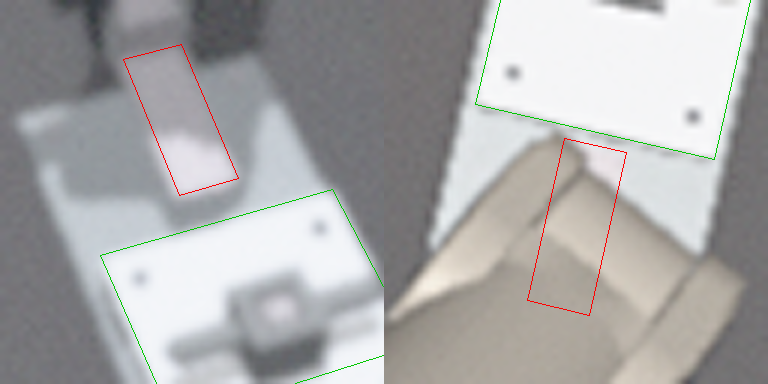

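The wedge overlay matches the picture: the nose is around (205,190) in the scene crop, pointing at the gap and aligned with the platen. I'll lower it onto the plate.

Emit:
apply_moves(increments="20 0.01 -0.001 0 0 0 0; 20 0.01 0 0 0 0 0; 20 0.01 0 0 0 0 0; 20 0.005 0 0 0 0 0; 20 0.002 0 0 0 0 0; 20 0.001 0 0 0 0 0; 20 0 0 0 0 0 0; 20 0 0 0 0 0 0")

```text
clock: 18.35
tcp_pos: [0.4585, -0.0206, 0.0387]
orientation: [-2.111, 0.223, 2.111]
contact_force: [0.3, -0.8, -2.4]
grip_width: 0.029
```

Emit:
apply_moves(increments="20 0.0005 0 0.01 0 0 0; 20 0 0 0.01 0 0 0; 20 0 0 0.01 0 0 0; 20 0 0 0.01 0 0 0; 20 0 0 0.005 0 0 0; 20 0 0 0 0 0 0; 20 0 0 0 0 0 0; 20 0 0 0 0 0 0")

```text
clock: 19.15
tcp_pos: [0.4129, -0.0109, 0.0382]
orientation: [-2.107, 0.221, 2.113]
contact_force: [-4.5, 1.4, 12.8]
grip_width: 0.0284
```

Emit:
apply_moves(increments="20 0 0 0.003 0 0 0; 20 0 0 0.003 0 0 0; 20 0 0 0.003 0 0 0; 20 0 0 0.003 0 0 0; 20 0 0 0 0 0 0; 20 0 0 0 0 0 0; 20 0 0 0 0 0 0; 20 0 0 0 0 0 0")

```text
clock: 19.95
tcp_pos: [0.4022, -0.0086, 0.0381]
orientation: [-2.109, 0.222, 2.112]
contact_force: [1.3, 0.7, 6.8]
grip_width: 0.0289
```

```bash
python3 - <<'E'
from h import *
c,s=np.cos(-.2095),np.sin(-.2095)
plan([.5597-.035*c,-.0418-.035*s,.0385],-.2095+np.pi/2)
t=r.get_obs()["tcp_pos"][:2]-[.5597,-.0418];print("press frame",t@[c,s],t@[-s,c])
E
```

```text
t 19.95 tcp [ 0.4022 -0.0086  0.0381] F [1.3244 0.7077 6.8217] grip 0.028870045711938616 j7 -1.038208035253265
turn/0.12 [-0.0047  0.0099  0.0007] shift now-frame [-0.0005 -0.0004 -0.1259] shift target-frame [-0.0004 -0.0003 -0.1259]
press frame -0.16092930563592184 -0.00031240558696894657
```

I had the sign wrong: tool z points backwards, so the wedge went back along the plate. Nothing was touched. Now forward.

Emit:
apply_moves(increments="20 -0.0005 0 -0.015 0 0 0; 20 0 0 -0.02 0 0 0; 20 0 0 -0.02 0 0 0; 20 0 0 -0.02 0 0 0; 20 0 0 -0.015 0 0 0; 20 0 0 0 0 0 0; 20 0 0 0 0 0 0; 20 0 0 0 0 0 0")

```text
clock: 20.75
tcp_pos: [0.4894, -0.0272, 0.038]
orientation: [-2.108, 0.222, 2.114]
contact_force: [0.0, -0.5, -2.6]
grip_width: 0.0289
```

```bash
cat > q.py <<'E'
from h import *
c,s=np.cos(-.2095),np.sin(-.2095)
plan([.5597-.035*c,-.0418-.035*s,.0385],-.2095+np.pi/2)
t=r.get_obs()["tcp_pos"][:2]-[.5597,-.0418];print("press frame",t@[c,s],t@[-s,c])
E
python3 q.py
```

```text
t 20.75 tcp [ 0.4894 -0.0272  0.038 ] F [ 0.0058 -0.5354 -2.6454] grip 0.0288735368815972 j7 -1.0549957248011557
turn/0.12 [-0.0024  0.0208 -0.0041] shift now-frame [-0.0006 -0.0004 -0.0368] shift target-frame [-0.0005 -0.0003 -0.0368]
press frame -0.07182877075843438 -0.0003427611392061407
```

Emit:
apply_moves(increments="20 0.0005 0 -0.005 0 0 0; 20 0 0 -0.005 0 0 0; 20 0 0 -0.004 0 0 0; 20 0 0 0 0 0 0; 20 0 0 0 0 0 0; 20 0 0 0 0 0 0; 20 0 0 0 0 0 0; 20 0 0 0 0 0 0")

```text
clock: 21.55
tcp_pos: [0.5023, -0.03, 0.0376]
orientation: [-2.106, 0.222, 2.115]
contact_force: [-5.4, 1.3, 4.5]
grip_width: 0.0287
```

Emit:
apply_moves(increments="20 0 0 -0.003 0 0 0; 20 0 0 -0.003 0 0 0; 20 0 0 0 0 0 0; 20 0 0 0 0 0 0; 20 0 0 0 0 0 0; 20 0 0 0 0 0 0; 20 0 0 0 0 0 0; 20 0 0 0 0 0 0")

```text
clock: 22.35
tcp_pos: [0.5066, -0.0309, 0.0375]
orientation: [-2.102, 0.22, 2.118]
contact_force: [-8.1, 2.8, 9.2]
grip_width: 0.029
```

Emit:
apply_moves(increments="20 0 0 -0.003 0 0 0; 20 0 0 -0.003 0 0 0; 20 0 0 0 0 0 0; 20 0 0 0 0 0 0; 20 0 0 0 0 0 0; 20 0 0 0 0 0 0; 20 0 0 0 0 0 0; 20 0 0 0 0 0 0")

```text
clock: 23.15
tcp_pos: [0.511, -0.0319, 0.0374]
orientation: [-2.099, 0.219, 2.12]
contact_force: [-13.6, 2.6, 15.1]
grip_width: 0.029
```

```bash
python3 q.py
```

```text
t 23.15 tcp [ 0.511  -0.0319  0.0374] F [-13.5531   2.587   15.1067] grip 0.02897961315074464 j7 -1.0622033666756174
turn/0.12 [-0.0041  0.0873  0.0131] shift now-frame [-0.0013 -0.0004 -0.0147] shift target-frame [-0.0011 -0.0004 -0.0147]
press frame -0.04972850927873171 -0.00042921570152878113
```

Emit:
apply_moves(increments="20 -0.001 0 0 0 0.08 0; 20 0 0 0 0 0 0; 20 0 0 0 0 0 0; 20 0 0 0 0 0 0; 20 0 0 0 0 0 0; 20 0 0 -0.002 0 0 0; 20 0 0 0 0 0 0; 20 0 0 0 0 0 0")

```text
clock: 23.95
tcp_pos: [0.5126, -0.0322, 0.0374]
orientation: [-2.109, 0.221, 2.112]
contact_force: [-11.1, 2.4, 2.4]
grip_width: 0.0289
```

```bash
python3 q.py
```

```text
t 23.95 tcp [ 0.5126 -0.0322  0.0374] F [-11.1271   2.3513   2.4314] grip 0.02893020592758748 j7 -1.0595741255869924
turn/0.12 [-0.0006  0.0114  0.0041] shift now-frame [-0.0011 -0.0004 -0.013 ] shift target-frame [-0.0011 -0.0004 -0.013 ]
press frame -0.04803225547013684 -0.00036086467548763205
```

Emit:
apply_moves(increments="20 0 0 -0.002 0 0 0; 20 0 0 -0.002 0 0 0; 20 0 0 -0.002 0 0 0; 20 0 0 -0.002 0 0 0; 20 0 0 0 0 0 0; 20 0 0 0 0 0 0; 20 0 0 0 0 0 0; 20 0 0 0 0 0 0")

```text
clock: 24.75
tcp_pos: [0.5202, -0.0338, 0.0375]
orientation: [-2.109, 0.221, 2.112]
contact_force: [-11.1, 1.5, 2.2]
grip_width: 0.029
```

```bash
python3 q.py
```

```text
t 24.75 tcp [ 0.5202 -0.0338  0.0375] F [-11.119    1.4514   2.1656] grip 0.0289506613621906 j7 -1.0623865714289302
turn/0.12 [-0.001   0.0151  0.005 ] shift now-frame [-0.0011 -0.0004 -0.0053] shift target-frame [-0.001  -0.0004 -0.0053]
press frame -0.04027079562768558 -0.0003513886674578749
```

Emit:
apply_moves(increments="20 0 0 -0.002 0 0 0; 20 0 0 -0.002 0 0 0; 20 0 0 -0.002 0 0 0; 20 0 0 0 0 0 0; 20 0 0 0 0 0 0; 20 0 0 0 0 0 0; 20 0 0 0 0 0 0; 20 0 0 0 0 0 0")

```text
clock: 25.55
tcp_pos: [0.5266, -0.0351, 0.0375]
orientation: [-2.11, 0.222, 2.112]
contact_force: [-9.5, 2.3, 0.4]
grip_width: 0.0289
```

```bash
python3 q.py; python3 - <<'E'
from h import *
f=r.grab_frame("scene");u,v=proj(f,[[.56,-.042,.03]])[0].astype(int)
k=crop(f["color"],u-36,v-28,72,56,10).astype(float);k=np.clip(255*(k/255)**.7,0,255).astype(np.uint8)
o=r.get_obs();T=R.from_rotvec(o["orientation"]);t=o["tcp_pos"].copy()
def ln(p,col):cv2.polylines(k,[((proj(f,p)-[u-36,v-28]+.5)*10).astype(np.int32)],True,col,1)
ln([t+T.apply([-.0145,y,x]) for x,y in((.015,.015),(.015,-.015),(-.015,-.015),(-.015,.015))],(0,0,255))
c,s=np.cos(-.2095),np.sin(-.2095)
for dz,col in((0,(0,200,0)),(.003,(255,0,0))):
    ln([[.5597+c*x-s*y,-.0418+s*x+c*y,.036+dz*(1-x/.143)] for x,y in((0,.059),(0,-.059),(.135,-.059),(.135,.059))],col)
cv2.imwrite("pics/w2.png",k)
E
```

```text
t 25.55 tcp [ 0.5266 -0.0351  0.0375] F [-9.4685  2.2834  0.3975] grip 0.028872326766827938 j7 -1.0646164803097524
turn/0.12 [-0.0015  0.0073  0.0035] shift now-frame [-0.001  -0.0003  0.0012] shift target-frame [-0.001  -0.0003  0.0012]
press frame -0.03378509733639446 -0.000333930688735202
```

View pics/w2.png

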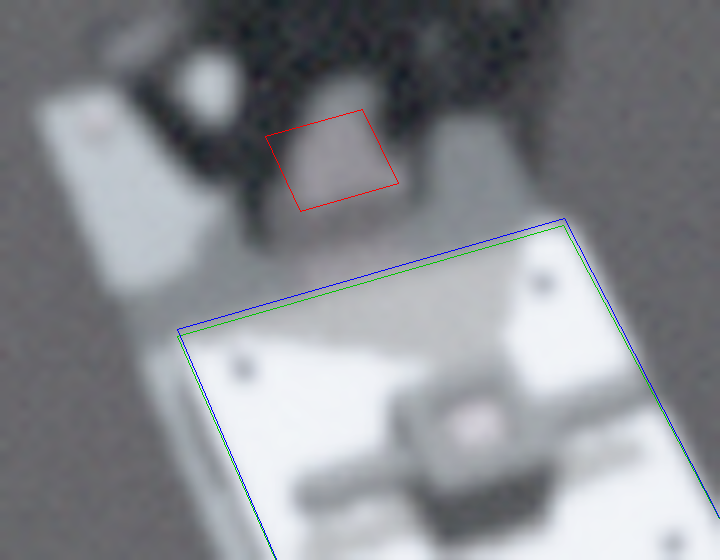

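The picture shows the wedge block at about (330,160) under the fingers, and the platen front edge close to the blue line (3 mm lift). I'll quantify the lift from the movement of the two front screw holes since the first picture.

```bash
python3 - <<'E'
from h import *
A=cv2.imread("pics/scene0.png").astype(float).min(2)
fs=[r.grab_frame("scene") for _ in range(4)];f=fs[0];B=np.mean([g["color"].astype(float).min(2) for g in fs],0)
u,v=proj(f,[[.56,-.042,.03]])[0].astype(int)
def cen(I,p):
    for _ in range(6):
        k=cv2.getRectSubPix(I.astype(np.float32),(7,7),tuple(map(float,p)));w=np.clip(np.percentile(k,70)-k-8,0,None)
        y,x=np.mgrid[-3:4,-3:4];p=np.array(p)+[(w*x).sum()/w.sum(),(w*y).sum()/w.sum()]
    return p
c,s=np.cos(-.2095),np.sin(-.2095)
for U,V in((545,283),(243,368)):
    p=np.array(un([(U,V)],u-36,v-28,10)[0]);b=cen(B,p);a=cen(A,p+[0,.7])
    w=unproj(f,*a,.036);x=(w[:2]-[.5597,-.0418])@[c,s]
    e=(proj(f,[w+[0,0,.003*(1-x/.143)]])-proj(f,[w]))[0]
    print(a,b,b-a,"for 3mm lift:",e,"lift mm",3*((b-a)@e)/(e@e))
E
```

```text
[339.05633919 216.64355939] [326.85596606 211.66500731] [-12.20037313  -4.97855208] for 3mm lift: [ 0.04776924 -0.60238183] lift mm 19.851141388175442
[302.83473024 228.90102387] [303.90523909 216.98102459] [  1.07050884 -11.91999928] for 3mm lift: [-0.01769538 -0.57078797] lift mm 62.41581163163035
```

```bash
python3 - <<'E'
from h import *
A=cv2.imread("pics/scene0.png").astype(float).min(2)
fs=[r.grab_frame("scene") for _ in range(4)];f=fs[0];B=np.mean([g["color"].astype(float).min(2) for g in fs],0)
u,v=proj(f,[[.56,-.042,.03]])[0].astype(int)
y,x=np.mgrid[-3:4,-3:4]
def cen(I,p):
    i=np.round(p).astype(int);k=I[i[1]-3:i[1]+4,i[0]-3:i[0]+4]
    g=lambda q:q[0]+q[1]*x+q[2]*y-q[3]*np.exp(-((x-q[4])**2+(y-q[5])**2)/2/q[6]**2)
    q=least_squares(lambda q:(g(q)-k).ravel(),[k.max(),0,0,50,0,0,1],loss="soft_l1",f_scale=4)
    return i+q.x[4:6],q.x[3],q.cost
c,s=np.cos(-.2095),np.sin(-.2095)
for U,V in((545,283),(243,368)):
    p=np.array(un([(U,V)],u-36,v-28,10)[0]);b,*bi=cen(B,p);a,*ai=cen(A,p+[0,.6])
    w=unproj(f,*a,.036);X=(w[:2]-[.5597,-.0418])@[c,s]
    e=(proj(f,[w+[0,0,.003*(1-X/.143)]])-proj(f,[w]))[0]
    print(a,ai,b,bi,"3mm:",e,"lip lift mm",3*((b-a)@e)/(e@e))
E
```

```text
[332.7453509  220.52072113] [np.float64(73.83696440917487), np.float64(345.1053211397413)] [321.66309739 218.00734898] [np.float64(615.8068085333213), np.float64(1151.2813042626944)] 3mm: [ 0.03466758 -0.56837188] lip lift mm 9.662361309032512
[302.90107451 228.89072734] [np.float64(70.34368547972053), np.float64(39.180254164053046)] [ 255.99297349 -119.6858267 ] [np.float64(614503.1183718401), np.float64(1412.3597649126375)] 3mm: [-0.01757211 -0.57065139] lip lift mm 1838.3697396589523
```

```bash
python3 - <<'E'
from h import *
A=cv2.imread("pics/scene0.png").astype(int).min(2)
f=r.grab_frame("scene");B=f["color"].astype(int).min(2)
u,v=proj(f,[[.56,-.042,.03]])[0].astype(int);print(u,v)
for U,V in((545,283),(243,368)):
    p=np.round(un([(U,V)],u-36,v-28,10)[0]).astype(int);print(p)
    print(np.hstack([I[p[1]-4:p[1]+5,p[0]-4:p[0]+5] for I in(A,B)]))
E
```

```text
315 220
[333 220]
[[202 207 218 221 222 221 200 154 100 143 159 184 217 227 228 218 179 127]
 [225 228 230 232 233 232 221 184 125 162 172 198 223 229 232 229 207 155]
 [233 233 233 230 230 231 228 204 153 169 176 200 215 220 224 229 221 184]
 [236 232 226 212 206 221 229 223 185 173 185 196 187 185 204 228 230 205]
 [236 232 219 180 167 201 225 228 207 174 192 195 177 164 196 227 232 222]
 [236 232 220 184 172 199 227 232 222 175 197 211 199 194 212 231 234 228]
 [236 233 227 214 205 217 230 234 229 178 201 223 226 222 228 233 236 233]
 [234 236 234 230 229 231 234 234 234 181 209 229 233 233 235 235 236 235]
 [236 237 236 237 235 236 236 236 235 194 220 231 235 236 236 237 237 236]]
[303 228]
[[186 191 200 206 215 222 226 229 232 127 132 141 152 159 160 161 164 165]
 [213 220 224 226 228 232 234 235 236 155 159 167 175 185 183 179 178 180]
 [230 231 232 230 232 233 236 236 236 185 187 192 194 203 204 210 212 209]
 [233 234 232 224 219 226 232 236 237 215 216 203 191 189 208 223 229 227]
 [233 234 224 199 185 204 228 235 235 225 227 214 177 161 192 225 233 234]
 [229 232 221 184 165 195 225 234 236 228 232 220 186 165 194 227 236 235]
 [222 231 226 203 193 212 229 234 236 222 232 227 216 205 215 229 233 236]
 [211 230 232 226 224 229 233 236 236 210 231 233 233 231 230 235 236 235]
 [196 227 233 234 233 235 236 236 235 186 224 233 234 236 235 235 236 235]]
```

The hole profiles moved up by about 0.41 and 0.52 px, against 0.57 px for 3 mm of lift. That gives roughly 2.2 to 2.7 mm, while TCP geometry gives about 3.2 mm. I'll push 1.5 mm more to centre it in the 1.5–5 mm band.

Emit:
apply_moves(increments="20 0 0 -0.001 0 0 0; 20 0 0 -0.0005 0 0 0; 20 0 0 0 0 0 0; 20 0 0 0 0 0 0; 20 0 0 0 0 0 0; 20 0 0 0 0 0 0; 20 0 0 0 0 0 0; 20 0 0 0 0 0 0")

```text
clock: 26.85
tcp_pos: [0.5276, -0.0353, 0.0375]
orientation: [-2.109, 0.221, 2.112]
contact_force: [-11.4, 2.7, 3.2]
grip_width: 0.0291
```

```bash
python3 q.py; python3 -c "
from bench import r
print(r.hand_in())"
```

```text
t 26.85 tcp [ 0.5276 -0.0353  0.0375] F [-11.3918   2.7201   3.2448] grip 0.02914018964176998 j7 -1.065149128109694
turn/0.12 [-0.0005  0.0151  0.0054] shift now-frame [-0.001  -0.0003  0.0023] shift target-frame [-0.001  -0.0003  0.0023]
press frame -0.03273421178756694 -0.000276961619176324
the job is handed in; nothing more can be done
None
```

The tee handle is on the spindle and let go, and the wedge is pushed in from the front and still gripped. I handed the job in at about 27 s; no verdict was reported.

- **Handle:** I pressed it down until the upward force reached 21 N, which I took as seated. After I let go, the picture showed its base matching the predicted shoulder outline to about 1 px.
- **Wedge:** the nose is about 62 mm past the platen edge, within about 0.01 rad of the press direction. The push force was about 11 N at hand-in.
- **Lift:** my two estimates disagreed. Tool position gave about 3.2 mm. Movement of the platen's screw holes in the image gave about 2.2 to 2.7 mm. Both lie inside the 1.5–5 mm band, so I pushed 1.5 mm more, of which the tool moved about 1 mm (about 0.2 mm more lift), and did not measure again.

**Errors and limits:**
- I first pushed the wedge the wrong way, about 57 mm back along the plate. It touched nothing.
- While pushing in, the tool pressed down with about 15 N and tilted 0.01 rad; I corrected both.
- Two automatic hole-centroid fits failed, so I read the hole shift by hand from the pixel values.
- I did not check the bystanders in a final picture, though no move went near any of them.

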